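Gather the bag studs in the tote's corner under the inspection lamp

TASK

I want to look over the chrome studs before they go on the golf bag: first slide the inspection lamp along its rail right up against the orange end stop. Then pick the blue tote up by its handle and tilt it so that all five studs slide down into the corner with the white pouring lip, without spilling any and without disturbing the other things on the bench. Finish while still holding it so: tilted with that corner lowest, steady, clear of the bench and in the lamp's beam, straight in front of the lens and about 30 cm out from it.

Things in the scene. Friction and masses are not known exactly. Their poses are not given: they have to be found in the camera images.
- lamp_carriage (a joint): travel of the lamp carriage along its aluminium rail, in m: 0 at the end away from the stop, 0.160 hard against the orange end stop. It stays where it is left; sliding takes about 4 to 6 N.
- lamp_grip (a point): middle of the carriage's black upright grip, a round post 24 mm thick, its top 115 mm and this point 95 mm above the bench, on an arm on the bench side of the rail. Pinch it from above or push it. Axes: x along the rail towards the orange stop, y across it to the middle of the bench, z up. The lamp post stands 173 mm behind it (-y), the head's foremost part 105 mm behind and 290 to 390 mm above the bench.
- lamp_lens (a point): centre of the lamp's lens, 322 mm above the bench; the lamp head is a white cylinder 80 mm across that rides on the carriage. Axes as for lamp_grip: the beam leaves along +y and falls 35 degrees, so that 0.30 m out (measured level) its middle is about 0.11 m above the bench and some 200 mm across.
- tote: open blue plastic hand tote, about 0.24 kg empty, 200 mm (x) by 140 mm (y) outside, walls 55 mm high and 5 mm thick, floor 5 mm thick and smooth (steel starts to slide on it at 9 to 14 degrees of tilt, somewhat more along a wall). Origin: centre of its underside; z up out of its mouth. One corner, at -x -y, is cut down to 36 mm and has a white pouring lip that stands 20 mm out.
- tote_handle (a point): middle of the tote's carrying handle, a straight black bar along the tote's x, 16 mm wide (y), 24 mm high, 196 mm long, its centre 106 mm and its top 118 mm above the tote's underside, right over the tote's middle. Free all round between its two end supports. Axes as the tote's.
- tote_corner (a point): the inner corner of the tote's floor under the white pouring lip (at -95, -65, +5 mm in the tote's frame). Axes as the tote's.
- paint_can: paint can, 106 mm across, 120 mm high; origin at the centre of its underside. Leave alone.
- cup_0: small steel dipping cup, 52 mm across, 36 mm high; origin at the centre of its underside. Leave alone.
- cup_1: second such cup. Leave alone.
- brush: paint brush with an orange handle, 190 mm long, lying along its x. Leave alone.
- tape_roll: roll of blue masking tape, 96 mm across, 25 mm high, lying flat; origin at the centre of its underside. Leave alone.
- screwdriver: screwdriver lying along its x. Leave alone.
- lamp_rail: the lamp's fixed rail, 360 mm long, 40 mm wide, 44 mm high, x along it towards the orange stop; origin at bench height under its middle (the rail reaches from -160 to +200 mm in x).
- stud0 (a point): centre of a domed chrome stud, 18 mm across, 11 mm high, 16 g, loose on the tote's floor (one of five alike).
- stud1 (a point): centre of another such stud.
- stud2 (a point): centre of another such stud.
- stud3 (a point): centre of another such stud.
- stud4 (a point): centre of another such stud.

How it is judged:
By the outcome, as a careful person would: the job done as asked, in the order asked, and still so for the second after the job is handed in, while the arm keeps its last pose, push and grip.
It also fails if it takes over 58 s, if anything falls off the work surface, if the arm or the gripper's body presses on something with over 40 N, if the wrist force passes 120 N, or if a joint passes its speed limit or range.

ROBOT

A 6-joint arm with a two-finger parallel gripper is mounted at the origin on the work surface. World frame = base frame: x ahead of the robot, y to its left, z up, the work surface at z = 0. Lengths are in mm, angles in rad, forces in N, time in s.
With the tool pointing down it reaches from about 325 to 900 mm from the base axis. Payload 3.5 kg.
Tool frame: the origin (TCP) lies midway between the tips of the shut fingers; the grasp point (between the pads) lies 19 mm behind it; z points along the fingers, y is the line along which they close (so a half turn about z gives the same grasp; the last joint's range is limited). The gripper opens to 85 mm and grips with 20 to 120 N. Pads are 22 mm wide; open, the fingers measure 114 mm over their backs; the gripper's body (76 mm by 85 mm) begins 54 mm behind the grasp point. The pads swing forward as they close: fully open they stand 13 mm farther back than shut.
Start: joints at [1.013, 0.276, -0.026, 1.268, 0, 1.467], TCP at [274.557, 561.463, 231.313] pointing down, gripper open.
Joint ranges: [-3.12, 3.12], [-0.85, 1.88], [-1.08, 1.24], [-1.95, 2.15], [-1.57, 1.53], [-3.14, 3.14]. Speed limits (rad/s): [2.57, 2.57, 3.14, 3.14, 3.14, 3.14].

INTERFACE

Orientations are given as a unit quaternion [w, x, y, z].
In Python, from plant import monitor, vision, job gives the robot as it stands.
- The arm moves only by the tool step_arm, never from a script. Its argument "plan" is a list of rows, each a list of 5 numbers: the shift along the world's x, y, z in m, then the turn about the world's z in rad, then the finger opening in m, from 0 to 0.0854. A call has 1 to 12 rows; each row is the pose to reach, as a shift and turn from the pose commanded when the call began; what a row does not reach only later rows make up. A row lasts 1/12 s, in which the tool goes at most 41.7 mm and 7.16 degrees, less where a joint would pass 70% of its speed; a pose out of reach is approached as far as the arm can. A call with a gripper value outside its range is refused whole. The fingers move at their own pace and stop on an object; "grip_force" is the grip in N (left out, the last holds). Time passes only in rows, so rows that repeat a pose let the fingers close. It gives the time, the measured TCP pose, the force, the opening and the grip force at its end, in the units of the state.
- monitor.get_obs(): the state, without advancing time (a new reading comes with each control period).
- vision.capture(name): name is "scene" or "top" or "wrist"; returns a dict with "pixels" (384x512x3 uint8, red, green, blue), "fx", "fy", "cx", "cy" (pixels), "dist" ([k1, k2, p1, p2, k3] as OpenCV has them; the pictures are not rectified), "R" (3x3) and "t" (3): a world point X has camera coordinates R X + t; the wrist camera has in their place "tool_from_camera" (4x4, takes a point from camera to tool coordinates, whose origin is the TCP and whose axes are the flange's). Camera axes: x right, y down, z forward; pixel columns grow to the right and rows downward; lengths in mm; the calibration is good to about 2 mm. A picture is of the moment at which its call begins: read the wrist's pose just before it. There is no depth.
- job.close_job(): hands the job in; it is judged then, once.
The state is a dict: "time": time; "joint_pos": joint angles; "qvel": joint speeds; "effort": joint torques, N m; "eef_pos": TCP position; "tool_rot": TCP orientation; "ft_force": force on the tool from outside, world axes, zero at the start; "torque": the same for the moment, N m; "opening": finger opening in mm; "grasp_force": force on a finger pad.
Only numpy, scipy, OpenCV 4.12 (cv2) and the standard library are available. Lean on these libraries where they do the work, as an engineer would, in place of code of your own. Each camera call takes 0.05 s, during which the arm holds its last target. There are 200 camera calls.

## Working session

There is one attempt and no reset: what is moved stays moved. The work goes in short steps, Python scripts to look and compute and a tool call to move; the robot and the scene stay as the last step left them, time stands still between calls to the robot, and variables do not carry over. Pictures are saved under pics/ and viewed, at most 10 in all, crops included, and the job is handed in when it is done.

Besides the shell and the picture viewer there is one more tool, called by a JSON object that holds its "op" and its "data". step_arm: Moves the arm, as the interface text tells. Its arguments: {"type":"object","properties":{"plan":{"type":"array"},"grip_force":{"type":"number"}},"required":["plan"]}

```bash
ls; mkdir -p pics; cat > h.py <<'E'
import numpy as np, cv2
from plant import monitor, vision, job
from scipy.spatial.transform import Rotation as Rot
def cap(name):
    o=monitor.get_obs(); c=vision.capture(name)
    c['K']=np.array([[c['fx'],0,c['cx']],[0,c['fy'],c['cy']],[0,0,1.]]); c['dist']=np.array(c['dist'],float)
    if 'R' not in c:
        T=np.array(c['tool_from_camera'],float); q=np.array(o['tool_rot'],float); A=Rot.from_quat(q[[1,2,3,0]]).as_matrix()
        Rw=A@T[:3,:3]; C=A@T[:3,3]+np.array(o['eef_pos']); c['R']=Rw.T; c['t']=-Rw.T@C
    c['R']=np.array(c['R'],float); c['t']=np.array(c['t'],float).ravel(); c['C']=-c['R'].T@c['t']; return c
def ray(c,p):
    u=cv2.undistortPoints(np.array(p,float).reshape(-1,1,2),c['K'],c['dist']).reshape(-1,2)
    d=np.c_[u,np.ones(len(u))]@c['R']; return d/np.linalg.norm(d,axis=1)[:,None]
def plane(c,p,z):
    d=ray(c,p); return c['C']+d*((z-c['C'][2])/d[:,2])[:,None]
def tri(cs,ps):
    A=0;b=0
    for c,p in zip(cs,ps):
        d=ray(c,p)[0]; M=np.eye(3)-np.outer(d,d); A=A+M; b=b+M@c['C']
    X=np.linalg.solve(A,b); r=[np.linalg.norm((np.eye(3)-np.outer(ray(c,p)[0],ray(c,p)[0]))@(X-c['C'])) for c,p in zip(cs,ps)]
    return X,r
def proj(c,X): return cv2.projectPoints(np.array(X,float).reshape(-1,1,3),cv2.Rodrigues(c['R'])[0],c['t'],c['K'],c['dist'])[0].reshape(-1,2)
def save(c,f): cv2.imwrite('pics/'+f,cv2.resize(c['pixels'][:,:,::-1],(800,600),interpolation=cv2.INTER_CUBIC))
E
python3 - <<'E'
from h import *
o=monitor.get_obs(); print({k:np.round(v,3).tolist() for k,v in o.items()})
for n in ['scene','top','wrist']:
    c=cap(n); save(c,n+'0.png'); print(n,c['C'].round(),c['R'][2].round(2),c['fx'])
E
```

```text
pics
{'time': 0.0, 'joint_pos': [1.013, 0.277, -0.028, 1.268, 0.0, 1.467], 'qvel': [0.002, -0.0, 0.0, -0.001, -0.0, -0.0], 'effort': [-0.0, -44.551, 29.52, 0.016, -0.0, 0.0], 'eef_pos': [274.151, 560.813, 230.154], 'tool_rot': [-0.0, 0.225, 0.974, -0.001], 'ft_force': [-0.445, -0.262, -0.286], 'torque': [-0.012, -0.007, -0.058], 'grasp_force': 0.0, 'opening': 84.971}
scene [1436.  -10. 1179.] [-0.66  0.02 -0.75] 436.10220105838107
top [ 439.    6. 1578.] [ 0.08  0.02 -1.  ] 404.05099963602294
wrist [199. 598. 373.] [ 0.29 -0.14 -0.95] 268.5060126225411
```

View pics/scene0.png

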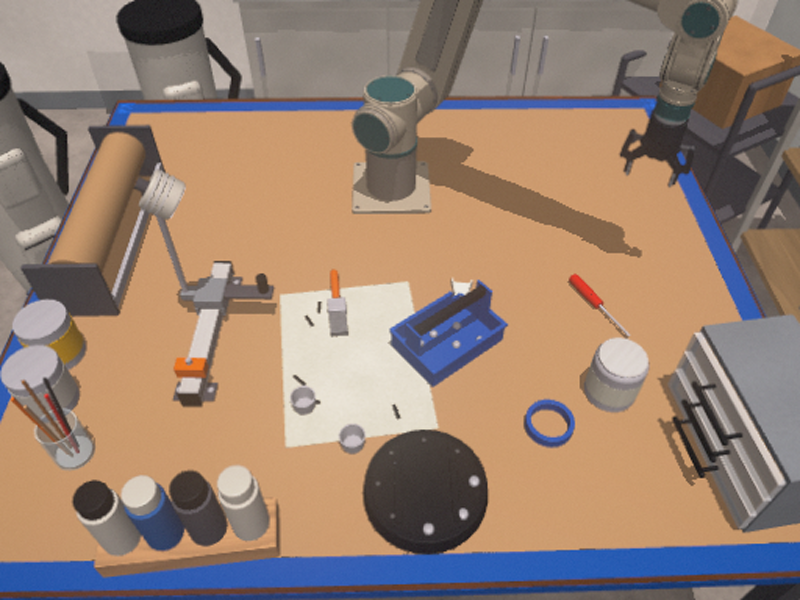

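View pics/top0.png

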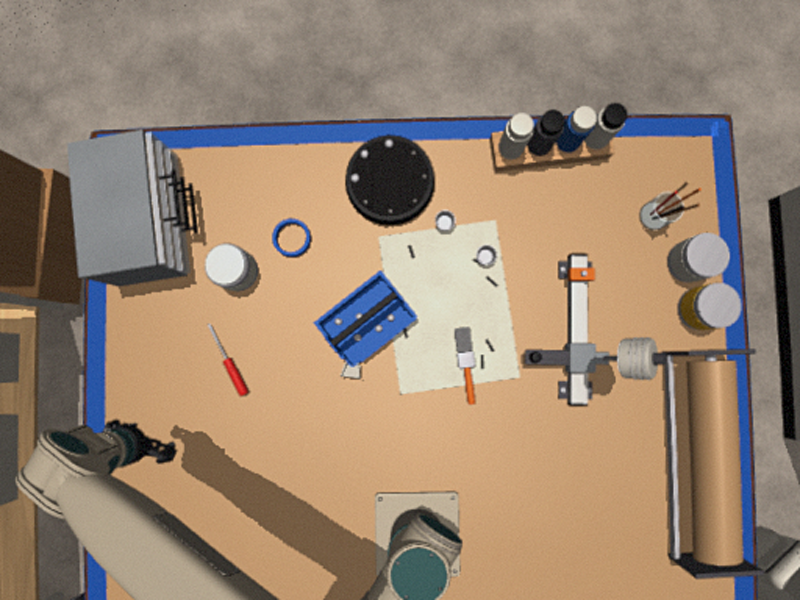

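```bash
cat > m.py <<'E'
from h import *
S=cap('scene');T=cap('top')
def blob(c,mask,roi,n=1):
    x0,y0,x1,y1=[int(v*.64) for v in roi]; m=np.zeros(mask.shape,np.uint8); m[y0:y1,x0:x1]=mask[y0:y1,x0:x1]
    k,l,s,ce=cv2.connectedComponentsWithStats(m); i=1+np.argmax(s[1:,4]); cs,_=cv2.findContours((l==i).astype(np.uint8),0,2); return max(cs,key=cv2.contourArea),ce[i],s[i]
def hsv(c): return cv2.cvtColor(c['pixels'],cv2.COLOR_RGB2HSV)
dark=lambda c:((hsv(c)[:,:,2]<60)).astype(np.uint8)
blue=lambda c:cv2.inRange(hsv(c),(105,120,40),(125,255,255))//255
hs={}
for n,c,roi,groi in [('S',S,(385,275,515,390),(250,270,275,292)),('T',T,(310,265,425,370),(524,348,546,368))]:
    ct,ce,s=blob(c,dark(c),roi); r=cv2.minAreaRect(ct); b=cv2.boxPoints(r); b=b[np.argsort(b[:,0])]
    hs[n]=((b[0]+b[1])/2,(b[2]+b[3])/2); print(n,'handle',r,hs[n])
    ct,ce,s=blob(c,dark(c),groi); print(' grip',ce,s); hs[n+'g']=ce
    ct,ce,s=blob(c,blue(c),roi); r=cv2.minAreaRect(ct);print(' tote',r); b=cv2.boxPoints(r); print(plane(c,b,55).round())
E
python3 - <<'E'
from m import *
for i in (0,1): print('handle end',tri([S,T],[hs['S'][i],hs['T'][1-i] if 0 else hs['T'][i]]))
print('grip',tri([S,T],[hs['Sg'],hs['Tg']]))
P=lambda c,x,y,z:plane(c,[[x*.64,y*.64]],z)[0].round()
print('rail top ends',P(T,578,256,44),P(T,578,404,44),'stop',P(T,582,273,55))
print('lip',P(T,353,370,40),P(S,462,287,40)); print('lens',tri([S,T],[[178*.64,200*.64],[620*.64,357*.64]]))
for n,x,y,z in [('can',229,265,120),('tape',292,237,12),('turntable',390,180,30),('cup1',445,222,36),('cup0',486,257,36),('brush',463,350,10),('brushtip',471,400,10),('sd',210,327,5),('sdend',240,392,10)]: print(n,P(T,x,y,z))
E
```

```text
Traceback (most recent call last):
  File "m.py", line 11, in <module>
    ct,ce,s=blob(c,dark(c),roi); r=cv2.minAreaRect(ct); b=cv2.boxPoints(r); b=b[np.argsort(b[:,0])]
            ~~~~^^^^^^^^^^^^^^^
  File "m.py", line 5, in blob
    k,l,s,ce=cv2.connectedComponentsWithStats(m); i=1+np.argmax(s[1:,4]); cs,_=cv2.findContours((l==i).astype(np.uint8),0,2); return max(cs,key=cv2.contourArea),ce[i],s[i]
                                                      ~~~~~~~~~^^^^^^^^^
ValueError: attempt to get argmax of an empty sequence
```

{"op": "step_arm", "data": {"plan": [[0,0,0.04,0,0.0854],[0,0,0.08,0,0.0854]]}}

```text
time: 0.42
eef_pos: [272.8, 558.7, 307.5]
tool_rot: [-0.002, 0.225, 0.974, -0.005]
ft_force: [-0.0, 1.4, 0.1]
opening: 85.3
grasp_force: 0.0
```

```bash
python3 - <<'E'
from h import *
S=cap('scene');T=cap('top')
for c,p in [(S,(452,313)),(S,(262,280)),(T,(367,317)),(T,(367,325)),(T,(533,357)),(T,(545,357))]:
    print(p,cv2.cvtColor(c['pixels'],cv2.COLOR_RGB2HSV)[int(p[1]*.64)-1:int(p[1]*.64)+2,int(p[0]*.64)].tolist())
E
sed -i 's/^dark=.*/dark=lambda c:((hsv(c)[:,:,2]<75)\&((hsv(c)[:,:,1]<120))).astype(np.uint8)/' m.py
cat > run.py <<'E'
from m import *
for i in (0,1): print('handle end',tri([S,T],[hs['S'][i],hs['T'][i]]))
print('grip',tri([S,T],[hs['Sg'],hs['Tg']]))
P=lambda c,x,y,z:plane(c,[[x*.64,y*.64]],z)[0].round()
print('rail top ends',P(T,578,256,44),P(T,578,404,44),'stop',P(T,582,273,55))
print('lip',P(T,353,370,40),P(S,462,287,40)); print('lens',tri([S,T],[[178*.64,200*.64],[620*.64,357*.64]]))
for n,x,y,z in [('can',229,265,120),('tape',292,237,12),('turntable',390,180,30),('cup1',445,222,36),('cup0',486,257,36),('brush',463,350,10),('brushtip',471,400,10),('sd',210,327,5),('sdend',240,392,10)]: print(n,P(T,x,y,z))
E
python3 run.py
```

```text
(452, 313) [[9, 51, 70], [8, 41, 68], [174, 37, 69]]
(262, 280) [[13, 77, 80], [11, 68, 79], [10, 77, 73]]
(367, 317) [[11, 39, 52], [7, 40, 58], [8, 49, 57]]
(367, 325) [[109, 175, 178], [109, 212, 106], [109, 204, 95]]
(533, 357) [[30, 28, 54], [15, 18, 57], [10, 16, 49]]
(545, 357) [[30, 3, 85], [145, 17, 92], [150, 12, 85]]
S handle ((288.6910095214844, 198.005615234375), (7.101986408233643, 49.925899505615234), 57.9946174621582) (array([267.52246, 211.23595], dtype=float32), array([309.85956, 184.77528], dtype=float32))
 grip [168.66666667 181.        ] [168 180   2   3   3]
 tote ((286.76922607421875, 209.15380859375), (39.38371276855469, 62.68112564086914), 56.3099365234375)
[[530.  -9.  55.]
 [375. 179.  55.]
 [526. 238.  55.]
 [662.  58.  55.]]
T handle ((232.48361206054688, 203.6269073486328), (3.8457987308502197, 51.217002868652344), 52.352378845214844) (array([212.20726, 219.26868], dtype=float32), array([252.75996, 187.98514], dtype=float32))
 grip [342.15517241 228.37931034] [338 225   9   8  58]
 tote ((233.523681640625, 204.8028564453125), (38.417266845703125, 54.1997
[... 238 characters left out ...]
 (array([579.81402758, 101.41365208, 240.8609983 ]), [np.float64(66.31083253943726), np.float64(66.31083253943729)])
grip (array([ 427.34492837, -283.31934266,   92.82826262]), [np.float64(1.7951571821084198), np.float64(1.7951571821085204)])
rail top ends [ 671. -411.   44.] [ 311. -396.   44.] stop [ 628. -416.   55.]
lip [404. 146.  40.] [401. 155.  40.]
lens (array([ 424.89459666, -410.1643592 ,  326.41451016]), [np.float64(0.6494178588179708), np.float64(0.6494178588179331)])
can [657. 429. 120.]
tape [741. 299.  12.]
turntable [876.  47.  30.]
cup1 [764. -87.  36.]
cup0 [ 675. -186.   36.]
brush [ 448. -125.   10.]
brushtip [ 324. -141.   10.]
sd [518. 511.   5.]
sdend [353. 433.  10.]
```

```bash
sed -i "s/hs\['T'\]\[i\]\]/hs['T'][1-i]]/; s/<75)/<85)/" run.py m.py; python3 run.py | grep -E "handle|grip"
```

```text
S handle ((288.5314025878906, 198.12640380859375), (7.456392765045166, 51.39143753051758), 57.61932373046875) (array([266.83115, 211.88754], dtype=float32), array([310.23166, 184.36526], dtype=float32))
 grip [167.5        180.78333333] [165 175   7  11  60]
T handle ((232.4038543701172, 203.5192108154297), (3.771348714828491, 51.22018051147461), 52.12501525878906) (array([212.18848, 219.24228], dtype=float32), array([252.61923, 187.79614], dtype=float32))
 grip [341.6741573  228.56179775] [335 224  14  10  89]
handle end (array([582.19119898,  42.0936073 , 110.28440049]), [np.float64(2.7154014224792165), np.float64(2.715401422479221)])
handle end (array([470.48012093, 190.77506783, 112.11356293]), [np.float64(2.1403039917678934), np.float64(2.140303991767853)])
grip (array([ 426.88652628, -284.37162148,   93.13829218]), [np.float64(1.0580454552529004), np.float64(1.0580454552529144)])
```

{"op": "step_arm", "data": {"plan": [[0.02,-0.04,0.01,0,0.0854],[0.04,-0.08,0.02,0,0.0854],[0.05,-0.12,0.03,0,0.0854],[0.06,-0.16,0.04,0,0.0854],[0.07,-0.2,0.04,0,0.0854],[0.08,-0.24,0.04,0,0.0854],[0.09,-0.28,0.04,0,0.0854],[0.1,-0.32,0.04,0,0.0854],[0.1,-0.36,0.04,0,0.0854],[0.1,-0.4,0.04,0,0.0854],[0.1,-0.44,0.04,0,0.0854],[0.1,-0.48,0.04,0,0.0854]]}}

```text
time: 1.72
eef_pos: [373.2, 80.5, 349.6]
tool_rot: [-0.001, 0.225, 0.974, -0.0]
ft_force: [0.6, -1.0, -0.5]
opening: 85.5
grasp_force: 0.0
```

{"op": "step_arm", "data": {"plan": [[-0.04,-0.01,0,0,0.0854],[-0.08,-0.02,0,0,0.0854],[-0.12,-0.02,0,0,0.0854],[-0.16,-0.02,0,0,0.0854],[-0.2,-0.02,0,0,0.0854]]}}

```text
time: 2.13
eef_pos: [172.0, 62.1, 349.5]
tool_rot: [-0.002, 0.226, 0.974, -0.0]
ft_force: [-0.0, -0.1, 1.3]
opening: 85.5
grasp_force: 0.0
```

```bash
python3 -c "
from h import *
o=monitor.get_obs(); print({k:np.round(v,3).tolist() for k,v in o.items()})"
```

```text
{'time': 2.133, 'joint_pos': [-0.014, -0.609, -0.508, 1.675, 0.0, 0.442], 'qvel': [-0.017, -0.983, -0.371, 0.598, -0.001, -0.029], 'effort': [-0.234, 7.065, 29.599, -0.77, 0.002, 0.022], 'eef_pos': [172.022, 62.106, 349.456], 'tool_rot': [-0.002, 0.226, 0.974, -0.0], 'ft_force': [-0.028, -0.108, 1.29], 'torque': [-0.005, 0.013, -0.04], 'grasp_force': 0.0, 'opening': 85.509}
```

{"op": "step_arm", "data": {"plan": [[0.02,-0.005,0.036,0,0.0854],[0.04,-0.01,0.072,0,0.0854],[0.06,-0.015,0.108,0,0.0854],[0.08,-0.02,0.144,0,0.0854],[0.1,-0.025,0.18,0,0.0854],[0.12,-0.03,0.216,0,0.0854],[0.14,-0.035,0.252,0,0.0854],[0.16,-0.04,0.288,0,0.0854],[0.18,-0.045,0.324,0,0.0854],[0.2,-0.05,0.36,0,0.0854],[0.22,-0.055,0.396,0,0.0854],[0.24,-0.06,0.432,0,0.0854]]}}

```text
time: 3.13
eef_pos: [401.6, 6.4, 681.3]
tool_rot: [0.021, 0.225, 0.974, 0.002]
ft_force: [-0.4, -0.5, -0.7]
opening: 85.2
grasp_force: 0.0
```

```bash
python3 -c "
from h import *
o=monitor.get_obs(); print({k:np.round(v,3).tolist() for k,v in o.items()})"
```

```text
{'time': 3.133, 'joint_pos': [-0.145, -0.019, 0.601, 2.149, -0.0, 0.31], 'qvel': [-0.038, 0.248, 0.266, 0.005, 0.002, -0.039], 'effort': [0.109, -24.764, 24.548, -0.351, -0.007, 0.024], 'eef_pos': [401.612, 6.353, 681.287], 'tool_rot': [0.021, 0.225, 0.974, 0.002], 'ft_force': [-0.421, -0.518, -0.652], 'torque': [0.033, 0.062, -0.022], 'grasp_force': 0.0, 'opening': 85.166}
```

{"op": "step_arm", "data": {"plan": [[0,0,0.04,0,0.0854],[0,0,0.08,0,0.0854],[0,0,0.12,0,0.0854],[0,0,0.16,0,0.0854],[0,0,0.2,0,0.0854],[0,0,0.24,0,0.0854]]}}

```text
time: 3.63
eef_pos: [405.2, 6.5, 700.8]
tool_rot: [0.045, 0.225, 0.973, 0.004]
ft_force: [-0.0, 0.3, 0.5]
opening: 85.3
grasp_force: 0.0
```

{"op": "step_arm", "data": {"plan": [[0,0,-0.04,0,0.0854],[0,0,-0.08,0,0.0854],[0,0,-0.12,0,0.0854]]}}

```text
time: 3.88
eef_pos: [405.6, 6.4, 579.8]
tool_rot: [0.046, 0.225, 0.973, 0.004]
ft_force: [0.2, 0.3, 0.4]
opening: 85.5
grasp_force: 0.0
```

```bash
python3 -c "
from h import *
o=monitor.get_obs(); print({k:np.round(v,3).tolist() for k,v in o.items()})"
```

```text
{'time': 3.883, 'joint_pos': [-0.144, -0.153, 0.238, 1.869, -0.0, 0.311], 'qvel': [-0.001, -0.408, -1.467, -1.035, 0.0, -0.0], 'effort': [0.219, -20.248, 31.76, 0.791, -0.001, 0.0], 'eef_pos': [405.633, 6.419, 579.815], 'tool_rot': [0.046, 0.225, 0.973, 0.004], 'ft_force': [0.164, 0.299, 0.391], 'torque': [-0.015, 0.062, 0.017], 'grasp_force': 0.0, 'opening': 85.452}
```

{"op": "step_arm", "data": {"plan": [[-0.002,-0.02,-0.033,0.04,0.0854],[-0.004,-0.04,-0.066,0.08,0.0854],[-0.007,-0.06,-0.1,0.12,0.0854],[-0.009,-0.08,-0.133,0.16,0.0854],[-0.011,-0.1,-0.166,0.2,0.0854],[-0.013,-0.12,-0.2,0.24,0.0854],[-0.016,-0.14,-0.233,0.28,0.0854],[-0.018,-0.16,-0.266,0.32,0.0854],[-0.02,-0.18,-0.3,0.36,0.0854],[-0.023,-0.2,-0.333,0.4,0.0854],[-0.025,-0.22,-0.366,0.43,0.0854],[-0.027,-0.24,-0.4,0.454,0.0854]]}}

```text
time: 4.88
eef_pos: [377.7, -234.1, 179.4]
tool_rot: [0.043, -0.0, 0.999, 0.014]
ft_force: [1.2, 0.1, -0.5]
opening: 85.4
grasp_force: 0.0
```

```bash
python3 - <<'E'
from h import *
o=monitor.get_obs(); q=np.array(o['tool_rot']); print(o['eef_pos'],o['joint_pos'],Rot.from_quat(q[[1,2,3,0]]).as_matrix().round(3).tolist())
c=cap('scene'); p=c['pixels'][80:300,60:360,::-1]; cv2.imwrite('pics/s1.png',cv2.resize(p,(800,587),interpolation=2))
E
```

```text
[ 377.65670724 -234.07614448  179.40781302] [-0.75305606 -0.04900236 -0.51142154  1.06398416  0.0790184  -0.75171824] [[-0.996, -0.002, 0.086], [0.001, 1.0, 0.027], [-0.086, 0.027, -0.996]]
```

View pics/s1.png

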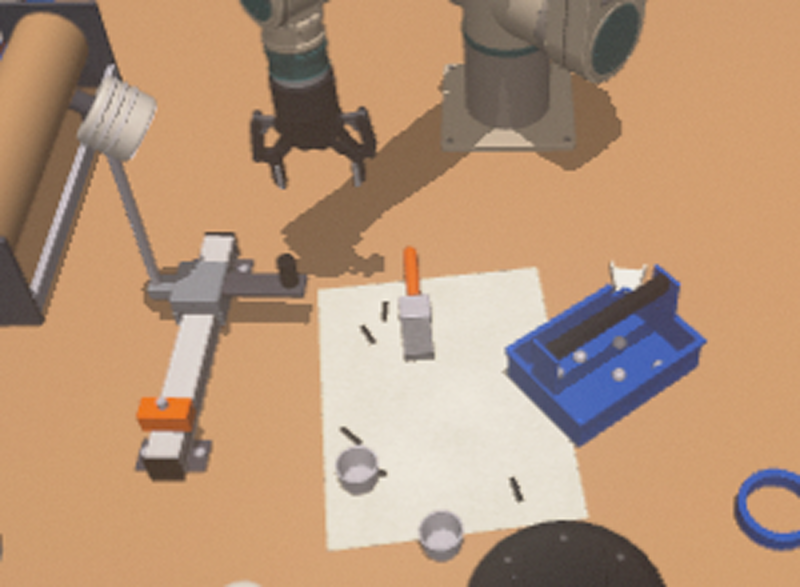

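{"op": "step_arm", "data": {"plan": [[0,0,-0.04,0,0.0854],[0,0,-0.08,0,0.0854],[0,0,-0.115,0,0.0854],[0.015,0,-0.115,0,0.0854],[0.025,0,-0.115,0,0.0854],[0.04,-0.001,-0.115,0,0.0854],[0.055,-0.001,-0.115,0,0.0854],[0.07,-0.002,-0.115,0,0.0854],[0.085,-0.003,-0.115,0,0.0854],[0.1,-0.003,-0.115,0,0.0854],[0.115,-0.004,-0.115,0,0.0854],[0.13,-0.005,-0.115,0,0.0854]]}}

```text
time: 5.93
eef_pos: [508.5, -236.8, 67.3]
tool_rot: [0.041, 0.0, 0.999, 0.015]
ft_force: [-4.8, 3.9, -2.0]
opening: 85.5
grasp_force: 2.9
```

```bash
python3 run.py | grep -E "grip|stop"
```

```text
grip [169.         178.29834254] [162 172  14  14 181]Traceback (most recent call last):
  File "run.py", line 1, in <module>
    from m import *
  File "m.py", line 13, in <module>
    ct,ce,s=blob(c,dark(c),groi); print(' grip',ce,s); hs[n+'g']=ce
            ~~~~^^^^^^^^^^^^^^^^
  File "m.py", line 5, in blob
    k,l,s,ce=cv2.connectedComponentsWithStats(m); i=1+np.argmax(s[1:,4]); cs,_=cv2.findContours((l==i).astype(np.uint8),0,2); return max(cs,key=cv2.contourArea),ce[i],s[i]
                                                      ~~~~~~~~~^^^^^^^^^
    return _wrapfunc(a, 'argmax', axis=axis, out=out, **kwds)
    return bound(*args, **kwds)
ValueError: attempt to get argmax of an empty sequence
```

{"op": "step_arm", "data": {"plan": [[0.01,-0.002,0,0,0.0854],[0.02,-0.003,0,0,0.0854],[0.03,-0.004,0,0,0.0854],[0.036,-0.005,0,0,0.0854],[0.04,-0.005,0,0,0.0854],[0.044,-0.005,0,0,0.0854]]}}

```text
time: 6.53
eef_pos: [553.0, -244.1, 67.4]
tool_rot: [0.043, 0.001, 0.999, 0.013]
ft_force: [-4.2, 0.6, 2.1]
opening: 85.3
grasp_force: 2.2
```

```bash
python3 - <<'E'
from h import *
c=cap('scene'); p=c['pixels'][120:280,60:260,::-1]; cv2.imwrite('pics/s2.png',cv2.resize(p,(750,600),interpolation=2))
E
```

```text
(no output)
```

View pics/s2.png

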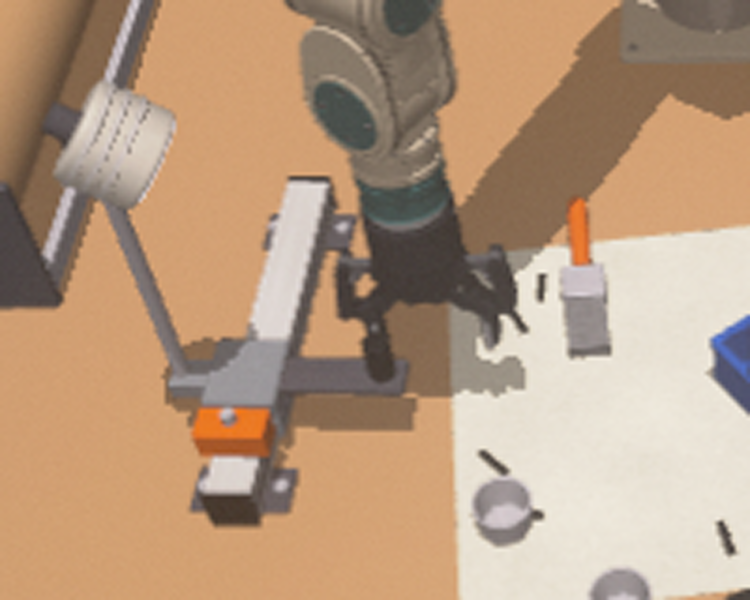

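{"op": "step_arm", "data": {"plan": [[0.006,0,0,0,0.0854],[0.012,-0.001,0,0,0.0854],[0.014,-0.001,0,0,0.0854]]}}

```text
time: 6.83
eef_pos: [558.7, -245.6, 65.4]
tool_rot: [0.034, 0.003, 0.999, 0.012]
ft_force: [-26.1, -0.8, 18.2]
opening: 85.3
grasp_force: 13.0
```

{"op": "step_arm", "data": {"plan": [[-0.02,0,0,0,0.0854],[-0.05,0.002,0,0,0.0854],[-0.05,0.002,0.04,0,0.0854],[-0.05,0.005,0.08,0,0.0854],[-0.05,0.03,0.11,-0.1,0.0854],[-0.05,0.06,0.135,-0.2,0.0854],[-0.05,0.1,0.145,-0.3,0.0854],[-0.05,0.14,0.15,-0.42,0.0854],[-0.05,0.18,0.15,-0.54,0.0854],[-0.045,0.22,0.15,-0.66,0.0854],[-0.04,0.26,0.15,-0.78,0.0854],[-0.04,0.3,0.15,-0.9,0.0854]]}}

```text
time: 7.83
eef_pos: [528.1, 36.4, 217.9]
tool_rot: [0.047, 0.41, 0.911, -0.004]
ft_force: [1.7, 0.4, -1.2]
opening: 85.3
grasp_force: 0.0
```

{"op": "step_arm", "data": {"plan": [[0,0.03,0,-0.025,0.0854],[0,0.061,0,-0.025,0.0854],[0,0.061,0,-0.025,0.0854]]}}

```text
time: 8.08
eef_pos: [527.6, 100.5, 217.4]
tool_rot: [0.046, 0.416, 0.908, -0.003]
ft_force: [0.4, -0.1, 0.1]
opening: 84.9
grasp_force: 0.0
```

```bash
python3 - <<'E'
from h import *
o=monitor.get_obs(); q=np.array(o['tool_rot']); A=Rot.from_quat(q[[1,2,3,0]]).as_matrix(); print(o['eef_pos'],A.round(3).tolist())
c=cap('wrist'); 
H=cv2.cvtColor(c['pixels'],cv2.COLOR_RGB2HSV)
# predicted handle mid and ends in wrist px
u=np.array([.6,-.8,0]); print(proj(c,[np.array([526,116,118])+s*u for s in (-98,0,98)]).round())
save(c,'w1.png')
E
```

```text
[527.59905762 100.49856987 217.42012056] [[-0.65, 0.756, 0.081], [0.755, 0.654, -0.044], [-0.086, 0.033, -0.996]]
[[275.  54.]
 [265. 171.]
 [258. 257.]]
```

View pics/w1.png

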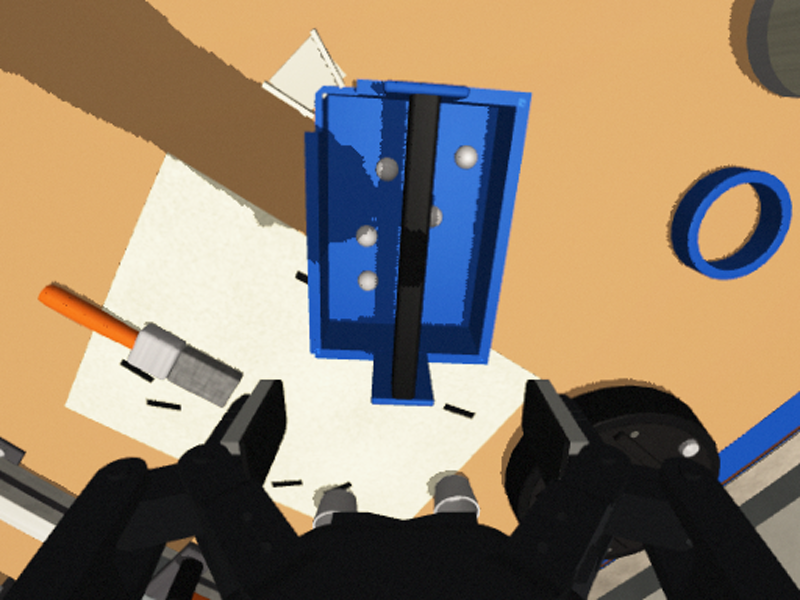

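{"op": "step_arm", "data": {"plan": [[0,0.0145,0,-0.07,0.0854],[0,0.0145,-0.04,-0.07,0.0854],[0,0.0145,-0.08,-0.07,0.0854],[0,0.0145,-0.115,-0.07,0.0854],[0,0.0145,-0.131,-0.07,0.0854],[0,0.0145,-0.131,-0.07,0.0854],[0,0.0145,-0.131,-0.07,0.0854]]}}

```text
time: 8.72
eef_pos: [526.2, 109.2, 84.9]
tool_rot: [0.044, 0.451, 0.892, -0.007]
ft_force: [1.1, -0.1, 0.0]
opening: 85.3
grasp_force: 0.0
```

```bash
python3 - <<'E'
from h import *
o=monitor.get_obs(); q=np.array(o['tool_rot']); A=Rot.from_quat(q[[1,2,3,0]]).as_matrix(); print(o['eef_pos'],A.round(3).tolist(),np.degrees(np.arctan2(A[1,1],A[0,1])),o['ft_force'])
E
```

```text
[526.20835827 109.18903294  84.91946672] [[-0.59, 0.804, 0.072], [0.803, 0.594, -0.053], [-0.086, 0.027, -0.996]] 36.44855971944629 [ 1.099349   -0.13347942  0.03855621]
```

{"op": "step_arm", "data": {"plan": [[0.002,0.006,0.002,0.007,0.0854],[0.002,0.006,0.002,0.007,0.06],[0.002,0.006,0.002,0.007,0.04],[0.002,0.006,0.002,0.007,0.025],[0.002,0.006,0.002,0.007,0.018],[0.002,0.006,0.002,0.007,0.01],[0.002,0.006,0.002,0.007,0.005],[0.002,0.006,0.002,0.007,0.0],[0.002,0.006,0.002,0.007,0.0]], "grip_force": 90}}

```text
time: 9.47
eef_pos: [528.2, 115.8, 88.1]
tool_rot: [0.045, 0.447, 0.893, -0.007]
ft_force: [-1.2, 0.5, 4.8]
opening: 14.9
grasp_force: 87.6
```

{"op": "step_arm", "data": {"plan": [[0,0,0.005,0,0],[0,0,0.015,0,0],[0,0,0.03,0,0],[0,0,0.05,0,0],[-0.003,-0.003,0.075,0,0],[-0.008,-0.008,0.1,0,0],[-0.015,-0.015,0.13,0,0],[-0.025,-0.025,0.16,0,0],[-0.035,-0.035,0.19,0,0],[-0.045,-0.045,0.22,0,0],[-0.055,-0.055,0.25,0,0],[-0.065,-0.065,0.28,0,0]]}}

```text
time: 10.47
eef_pos: [461.7, 50.7, 368.6]
tool_rot: [0.044, 0.447, 0.893, -0.007]
ft_force: [1.2, -0.4, -2.8]
opening: 15.0
grasp_force: 87.9
```

{"op": "step_arm", "data": {"plan": [[-0.01,-0.01,0.03,0,0],[-0.02,-0.02,0.06,0,0],[-0.03,-0.03,0.09,0,0],[-0.04,-0.035,0.12,0,0],[-0.05,-0.04,0.15,0,0],[-0.055,-0.045,0.18,0,0],[-0.06,-0.045,0.21,0,0],[-0.06,-0.045,0.235,0,0],[-0.06,-0.045,0.255,0,0],[-0.06,-0.045,0.265,0,0]]}}

```text
time: 11.3
eef_pos: [402.5, 6.1, 635.3]
tool_rot: [0.046, 0.447, 0.893, -0.006]
ft_force: [-0.4, 0.3, -3.7]
opening: 14.4
grasp_force: 87.9
```

```bash
cat > ob.py <<'E'
from h import *
# tote orientation at grip: tool A0
o=monitor.get_obs(); q=np.array(o['tool_rot']); A=Rot.from_quat(q[[1,2,3,0]]).as_matrix()
q0=np.array([.045,.447,.893,-.007]); A0=Rot.from_quat(q0[[1,2,3,0]]).as_matrix()
a=np.radians(-53.1); T0=np.array([[np.cos(a),-np.sin(a),0],[np.sin(a),np.cos(a),0],[0,0,1]])
T=A@A0.T@T0
g=np.array(o['eef_pos'])-19*A[:,2]
print('t',o['time'],'tcp',np.round(o['eef_pos'],1),'J',np.round(o['joint_pos'],2),'ft',np.round(o['ft_force'],1))
print('tote x,y z-comp deg',np.degrees(np.arcsin(T[2,:2])).round(1),'tilt',np.degrees(np.arccos(T[2,2])).round(1),'x az',np.degrees(np.arctan2(T[1,0],T[0,0])).round(1))
O=g+T@np.array([0,0,-106]); print('origin',O.round(),'corner',(O+T@np.array([-95,-65,5])).round(),'low',(O+T@np.array([-100,-70,0])).round())
E
python3 ob.py
```

```text
t 11.3 tcp [402.5   6.1 635.3] J [-0.11 -0.1   0.41  2.   -0.04  0.81] ft [-0.4  0.3 -3.7]
tote x,y z-comp deg [0.1 0.2] tilt 0.2 x az -53.1
origin [401.   7. 548.] corner [292.  44. 553.] low [285.  45. 548.]
```

{"op": "step_arm", "data": {"plan": [[0,0,0.04,0,0],[0,0,0.08,0,0],[0,0,0.12,0,0],[0,0,0.16,0,0],[0,0,0.2,0,0],[0,0,0.24,0,0]]}}

```text
time: 11.8
eef_pos: [405.5, 1.7, 715.7]
tool_rot: [0.066, 0.446, 0.893, 0.0]
ft_force: [0.2, -0.5, -2.3]
opening: 14.6
grasp_force: 89.6
```

{"op": "step_arm", "data": {"plan": [[0,0,0.04,0,0],[0,0,0.08,0,0],[0,0,0.12,0,0],[0,0,0.16,0,0]]}}

```text
time: 12.13
eef_pos: [409.0, -2.4, 735.8]
tool_rot: [0.089, 0.445, 0.891, 0.008]
ft_force: [0.3, -0.1, -1.9]
opening: 14.6
grasp_force: 89.7
```

{"op": "step_arm", "data": {"plan": [[0,0,0.04,0,0],[0,0,0.08,0,0],[0,0,0.12,0,0],[0,0,0.16,0,0],[0,0,0.2,0,0],[0,0,0.24,0,0],[0,0,0.28,0,0],[0,0,0.32,0,0]]}}

```text
time: 12.8
eef_pos: [414.7, -9.7, 755.9]
tool_rot: [0.111, 0.443, 0.889, 0.015]
ft_force: [-0.4, -0.9, -3.2]
opening: 14.6
grasp_force: 89.7
```

```bash
python3 ob.py
```

```text
t 12.8 tcp [414.7  -9.7 755.9] J [-0.15 -0.01  0.79  2.15 -0.04  0.77] ft [-0.4 -0.9 -3.2]
tote x,y z-comp deg [5.7 5.6] tilt 8.0 x az -53.0
origin [425. -10. 669.] corner [317.  26. 659.] low [310.  27. 653.]
```

{"op": "step_arm", "data": {"plan": [[0,0,0.04,0,0],[0,0,0.08,0,0],[0,0,0.12,0,0]]}}

```text
time: 13.05
eef_pos: [415.5, -12.3, 777.0]
tool_rot: [0.135, 0.442, 0.887, 0.022]
ft_force: [-0.1, -0.1, -2.8]
opening: 14.4
grasp_force: 89.7
```

{"op": "step_arm", "data": {"plan": [[0,0,0.04,0,0],[0,0,0.08,0,0],[0,0,0.12,0,0]]}}

```text
time: 13.3
eef_pos: [416.9, -14.8, 796.3]
tool_rot: [0.157, 0.44, 0.884, 0.029]
ft_force: [0.5, 0.1, -2.7]
opening: 14.7
grasp_force: 89.7
```

{"op": "step_arm", "data": {"plan": [[0,0,0.04,0,0],[0,0,0.08,0,0],[0,0,0.12,0,0]]}}

```text
time: 13.55
eef_pos: [418.1, -17.2, 815.3]
tool_rot: [0.178, 0.438, 0.881, 0.035]
ft_force: [-0.4, -0.1, -2.4]
opening: 14.4
grasp_force: 89.7
```

{"op": "step_arm", "data": {"plan": [[0,0,0.04,0,0],[0,0,0.08,0,0],[0,0,0.12,0,0]]}}

```text
time: 13.8
eef_pos: [418.8, -19.4, 834.3]
tool_rot: [0.2, 0.435, 0.877, 0.041]
ft_force: [0.4, 0.5, -3.1]
opening: 14.5
grasp_force: 89.7
```

{"op": "step_arm", "data": {"plan": [[0,0,0.04,0,0],[0,0,0.08,0,0],[0,0,0.12,0,0]]}}

```text
time: 14.05
eef_pos: [419.2, -21.4, 852.9]
tool_rot: [0.221, 0.433, 0.873, 0.047]
ft_force: [0.2, -0.3, -3.0]
opening: 14.6
grasp_force: 89.7
```

```bash
python3 ob.py
```

```text
t 14.05 tcp [419.2 -21.4 852.9] J [-0.19  0.01  1.04  2.15 -0.03  0.73] ft [ 0.2 -0.3 -3. ]
tote x,y z-comp deg [15.4 14.3] tilt 21.3 x az -54.3
origin [449. -25. 771.] corner [345.   9. 735.] low [341.   9. 727.]
```

{"op": "step_arm", "data": {"plan": [[0,0,0.04,0,0],[0,0,0.08,0,0],[0,0,0.12,0,0]]}}

```text
time: 14.3
eef_pos: [418.9, -23.1, 871.2]
tool_rot: [0.242, 0.43, 0.868, 0.053]
ft_force: [-0.2, 0.3, -2.3]
opening: 14.5
grasp_force: 89.7
```

{"op": "step_arm", "data": {"plan": [[0,0,0.04,0,0],[0,0,0.08,0,0],[0,0,0.12,0,0]]}}

```text
time: 14.55
eef_pos: [418.2, -24.7, 889.1]
tool_rot: [0.263, 0.428, 0.863, 0.058]
ft_force: [0.4, -1.0, -2.4]
opening: 14.7
grasp_force: 89.6
```

{"op": "step_arm", "data": {"plan": [[0,0,0.04,0,0],[0,0,0.08,0,0],[0,0,0.12,0,0]]}}

```text
time: 14.8
eef_pos: [417.0, -26.0, 906.4]
tool_rot: [0.283, 0.425, 0.858, 0.064]
ft_force: [-0.2, -0.3, -2.9]
opening: 14.6
grasp_force: 89.6
```

```bash
python3 ob.py; python3 - <<'E'
from h import *
c=cap('wrist'); save(c,'w2.png')
E
```

```text
t 14.8 tcp [417.  -26.  906.4] J [-0.2   0.03  1.2   2.15 -0.02  0.71] ft [-0.2 -0.3 -2.9]
tote x,y z-comp deg [20.9 19. ] tilt 28.9 x az -55.8
origin [457. -32. 829.] corner [359.   1. 779.] low [355.   1. 771.]
```

View pics/w2.png

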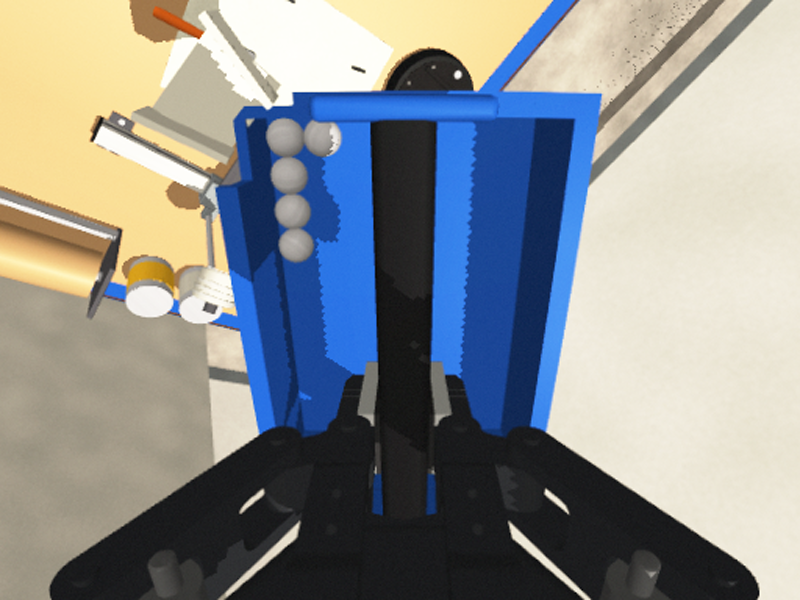

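```bash
python3 - <<'E'
from h import *
S=cap('scene');T=cap('top')
np.save('/tmp/x.npy',0)
L=[585,-417,322]; print('pred lens',proj(S,L),proj(T,L))
a=cv2.resize(S['pixels'][90:270,60:220,::-1],(400,450),interpolation=2); b=cv2.resize(T['pixels'][130:310,310:470,::-1],(400,450),interpolation=2)
cv2.imwrite('pics/l.png',np.hstack([a,b]))
E
```

```text
pred lens [[100.74562698 167.34965002]] [[396.29870227 177.22726246]]
```

View pics/l.png

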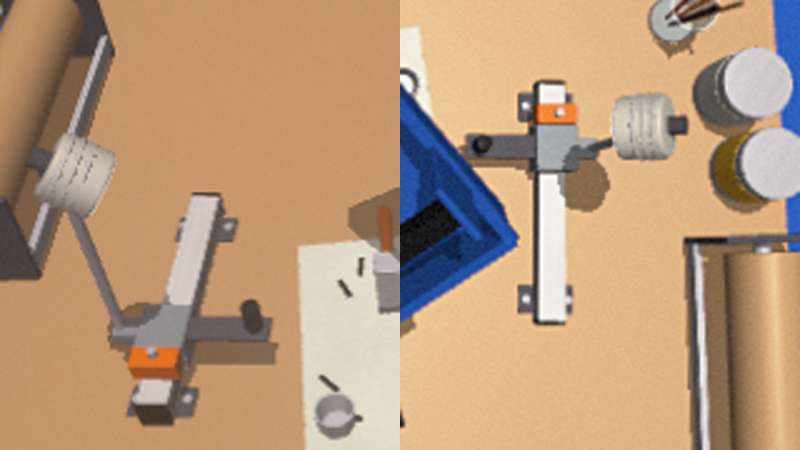

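```bash
python3 - <<'E'
from h import *
S=cap('scene');T=cap('top')
print('lens',tri([S,T],[[101.2,164],[395.2,180.4]])); print('grip',tri([S,T],[[160,216.4],[342.4,187.6]]))
E
```

```text
lens (array([ 575.14551943, -414.62594241,  324.65912872]), [np.float64(2.410494205061044), np.float64(2.4104942050610054)])
grip (array([ 577.56656896, -292.31430676,   90.58104767]), [np.float64(0.32886041940341704), np.float64(0.3288604194034432)])
```

{"op": "step_arm", "data": {"plan": [[0,0,-0.005,0,0],[0,0,-0.015,0,0],[0.003,0,-0.03,0.02,0],[0.006,0,-0.048,0.05,0],[0.011,0,-0.068,0.09,0],[0.018,0,-0.09,0.14,0],[0.025,0,-0.112,0.19,0],[0.032,0,-0.134,0.24,0],[0.039,0,-0.156,0.29,0],[0.046,0,-0.178,0.34,0],[0.053,0,-0.2,0.39,0],[0.06,0,-0.222,0.44,0]]}}

```text
time: 16.05
eef_pos: [477.5, -26.3, 681.3]
tool_rot: [0.261, 0.227, 0.93, 0.124]
ft_force: [0.4, -0.0, -2.4]
opening: 14.5
grasp_force: 89.7
```

```bash
python3 ob.py
```

```text
t 16.05 tcp [477.5 -26.3 681.3] J [-0.38 -0.27  0.25  1.59  0.31  0.18] ft [ 0.4 -0.  -2.4]
tote x,y z-comp deg [20.8 18.9] tilt 28.7 x az -30.5
origin [516. -15. 604.] corner [413. -27. 554.] low [410. -28. 546.]
```

{"op": "step_arm", "data": {"plan": [[0.004,-0.002,-0.018,0.05,0],[0.008,-0.005,-0.036,0.1,0],[0.013,-0.008,-0.054,0.15,0],[0.018,-0.011,-0.072,0.2,0],[0.023,-0.014,-0.09,0.25,0],[0.028,-0.017,-0.108,0.3,0],[0.033,-0.02,-0.126,0.35,0],[0.038,-0.023,-0.144,0.4,0],[0.043,-0.026,-0.162,0.45,0],[0.048,-0.029,-0.18,0.5,0],[0.053,-0.032,-0.198,0.55,0],[0.058,-0.035,-0.216,0.6,0]]}}

```text
time: 17.05
eef_pos: [535.4, -61.5, 465.3]
tool_rot: [0.212, -0.058, 0.956, 0.195]
ft_force: [0.8, -0.7, -2.7]
opening: 14.4
grasp_force: 89.7
```

```bash
python3 ob.py; python3 - <<'E'
from h import *
c=cap('scene'); save(c,'s3.png')
E
```

```text
t 17.05 tcp [535.4 -61.5 465.3] J [-0.54 -0.09 -0.05  1.46  0.57 -0.62] ft [ 0.8 -0.7 -2.7]
tote x,y z-comp deg [20.8 18.9] tilt 28.7 x az 3.9
origin [561. -30. 388.] corner [483. -98. 338.] low [ 481. -101.  330.]
```

View pics/s3.png

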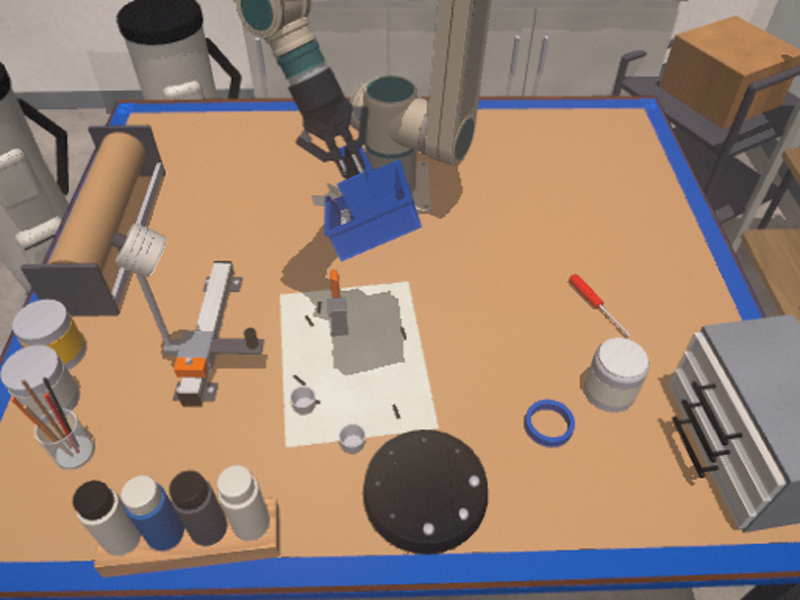

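{"op": "step_arm", "data": {"plan": [[0.004,-0.002,-0.018,0.05,0],[0.008,-0.005,-0.036,0.1,0],[0.013,-0.008,-0.054,0.15,0],[0.018,-0.011,-0.072,0.21,0],[0.023,-0.014,-0.09,0.27,0],[0.028,-0.017,-0.108,0.33,0],[0.033,-0.02,-0.126,0.39,0],[0.038,-0.023,-0.144,0.45,0],[0.043,-0.026,-0.16,0.51,0],[0.047,-0.028,-0.176,0.57,0],[0.05,-0.03,-0.19,0.62,0],[0.053,-0.032,-0.202,0.66,0]]}}

```text
time: 18.1
eef_pos: [588.8, -93.5, 263.9]
tool_rot: [0.138, -0.365, 0.885, 0.254]
ft_force: [0.0, -0.1, -2.7]
opening: 14.5
grasp_force: 89.7
```

{"op": "step_arm", "data": {"plan": [[0.002,-0.001,-0.012,0.04,0],[0.004,-0.002,-0.024,0.08,0],[0.006,-0.003,-0.036,0.11,0],[0.007,-0.004,-0.044,0.13,0],[0.007,-0.004,-0.049,0.145,0],[0.007,-0.004,-0.051,0.15,0],[0.007,-0.004,-0.051,0.15,0],[0.007,-0.004,-0.051,0.15,0],[0.007,-0.004,-0.051,0.15,0]]}}

```text
time: 18.85
eef_pos: [595.9, -97.3, 215.8]
tool_rot: [0.12, -0.429, 0.856, 0.263]
ft_force: [0.7, -0.1, -2.6]
opening: 14.6
grasp_force: 89.8
```

```bash
python3 ob.py; python3 - <<'E'
from h import *
c=cap('scene'); a=cv2.resize(c['pixels'][60:300,60:300,::-1],(400,400),interpolation=2)
w=cap('wrist'); b=cv2.resize(w['pixels'][40:240,100:300,::-1],(400,400),interpolation=2)
cv2.imwrite('pics/f.png',np.hstack([a,b]))
E
```

```text
t 18.85 tcp [595.9 -97.3 215.8] J [-0.5   0.43  0.03  1.51  0.49 -1.52] ft [ 0.7 -0.1 -2.6]
tote x,y z-comp deg [20.9 18.8] tilt 28.8 x az 50.2
origin [591. -57. 139.] corner [ 586. -161.   88.] low [ 587. -164.   80.]
```

View pics/f.png

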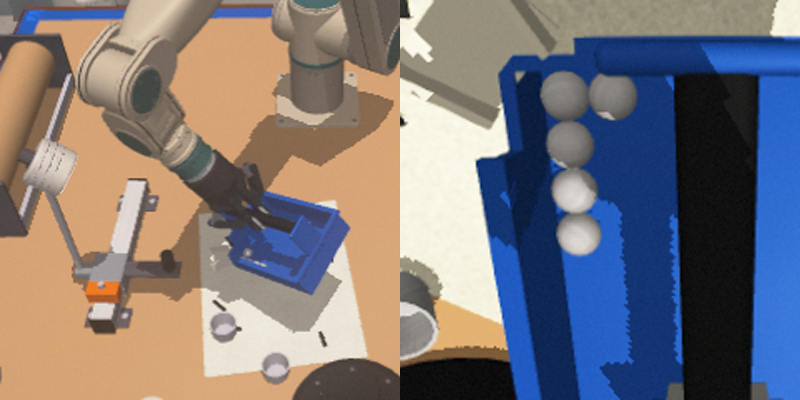

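```bash
python3 -c "
from plant import monitor,job
print(max(abs(monitor.get_obs()['qvel']))); print(job.close_job())"
```

```text
0.005304231674235206
the job is handed in; nothing more can be done
None
```

The job is handed in. The lamp is hard against the orange stop, and all five studs are in the pouring-lip corner. The tote is held steady at about 29° with that corner lowest (80 mm clear of the bench), in the beam with its middle about 36 cm and its corner about 26 cm out from the lens, and nothing else looked moved in the last pictures.

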